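# Index the rivet gauge arm to the loaded nest

## Task

The blue arm of the rivet gauge is locked over the empty middle nest by a spring index pin. Hook a fingertip under the pin's red pull ring from the inside, gently lift the pin clear, swing the arm one hole so that the dial gauge stands over the riveted steel plate (not the yellow blank), and let the pin spring fully home in that hole. Do not pinch the ring from outside, and leave the plate, the blank and everything else on the bench where they are.

Things in the scene. Friction and masses are not known exactly. Their poses are not given: they have to be found in the camera images.
- gauge_base: Grey steel base plate, 360 x 300 x 14 mm, fixed on the bench. Origin: on the arm's upright pivot axis, at bench level, 60 mm in from the plate's near edge. x points from the pivot to the middle hole (roughly away from the robot), y left, z up. Five brass-ringed holes lie on a 140 mm radius about the origin at -44, -22, 0, 22, 44 degrees from x; three black nests at -22, 0, 22 degrees on 240 mm.
- gauge_arm (a joint): Swing of the blue arm about the pivot, rad: 0 points along the base's x (middle hole; starts within 0.012), growing to the left (counter-clockwise from above); holes are 0.384 apart, end stops at +-0.80. The pivot is lightly stiff (0.12 N m) and the arm stays where it is left. With the pin in a hole it has about 0.02 play either way. Beam 30 mm wide, its top 63 mm above the bench.
- index_pin (a joint): Lift of the index pin, m: 0 fully home in a hole, 0.010 when its foot rides on the plate between holes, top stop at 0.022. Foot 12 mm thick, holes 18 mm. Spring and weight pull it down with 6 N (home) to 8 N (fully up): let go over a hole, it drops in by itself. Lift it 13 to 18 mm to swing.
- ring_centre (a point): Centre of the pull ring's opening; moves with pin and arm. Ring: red outside, steel inside, opening 54 mm, 68 mm over all, 11 mm thick, rigid. Its top leans outward, 40 degrees from upright: a finger in the arm's upright plane, pointing outward from the pivot and 30 to 60 degrees downward, passes through. Pin home: 162 mm from the pivot, 124 mm above the bench. Axes: x along the arm, z up.
- pin_head (a point): Top of the pin's head, at the foot of the ring, on the pin's axis: 140 mm from the pivot, 99 mm above the bench with the pin home. Below it a 32 mm round boss of the arm reaches up to 85 mm. Beyond the ring, outward and down, there are 45 mm of free space over the arm; on the pivot side nothing stands above 80 mm. Axes as the arm's.
- gauge_foot (a point): Tip of the spindle of the dial gauge (dial 54 mm across, its top 79 mm above the bench), on the arm 240 mm from the pivot, 32 mm above the bench. It must come to stand over the rivet.
- rivet (a point): Top of the rivet in the middle of the grey steel plate (72 x 55 x 6 mm, rivet head 16 mm across and 3 mm high, loose), which lies in the left or the right nest, 26 mm above the bench: one hole away from where the arm starts. To be left alone.
- blank: Loose yellow plastic blank plate, 72 x 55 x 6 mm, in the other side nest; origin at the centre of its underside. To be left alone.
- bowl: Bystander to be left alone: open stainless bowl, 170 mm across, 70 mm high. Origin at its underside.
- bottle: Bystander to be left alone: clear drinks bottle with green cap, 64 mm across, 190 mm high. Origin at its underside.
- jar: Bystander to be left alone: small glass jar with blue lid, 52 mm across, 60 mm high. Origin at its underside.
- screwdriver: Bystander to be left alone: screwdriver lying on the bench. Origin at its underside.
- wrench: Bystander to be left alone: open-ended wrench lying on the bench. Origin at its underside.
- red_bin: Bystander to be left alone: open red parts bin, 140 x 100 x 60 mm. Origin at its underside.
- ring_rim: The red outer rim of the pull ring (60 mm inside, 68 mm outside, 11 mm thick), not to be pinched. Its origin lies on the pin's axis, at bench level when the pin is home (the ring's centre is 22 mm outward along the arm and 124 mm above it); axes as those of the arm.
Not all that is in view belongs to the job. There is more than one size of the part that bears rivet; the job needs the largest.

How it is judged:
By the outcome, as a careful person would: the job done as asked, in the order asked, and still so for the second after the job is handed in, with the robot touching nothing.
It also fails if it takes over 58 s, if anything falls off the work surface, if the arm or the gripper's body presses on something with over 40 N, if the wrist force passes 120 N, or if a joint passes its speed limit or range.

## Robot

A 7-joint arm with a two-finger parallel gripper is mounted at the origin on the work surface. World frame = base frame: x ahead of the robot, y to its left, z up, the work surface at z = 0. Lengths are in mm, angles in degrees, forces in N, time in s.
With the tool pointing down it reaches from about 400 to 900 mm from the base axis. Payload 5.6 kg.
Tool frame: the origin (TCP) lies midway between the tips of the shut fingers; the grasp point (between the pads) lies 19 mm behind it; z points along the fingers, y is the direction in which the jaws open and shut (so a half turn about z gives the same grasp; the last joint's range is limited). The gripper opens to 92 mm and grips with 3 to 60 N. Pads are 20 mm wide; open, the fingers measure 128 mm over their backs; the gripper's body (75 mm by 189 mm) begins 69 mm behind the grasp point.
Start: joints at [-79.355, 26.786, -0.665, 91.828, 0.344, 61.387, -3.226], TCP at [147.467, 633.058, 214.592] pointing down, gripper open.
Joint ranges: [-144.91, 144.91], [-17.63, 115.5], [-89.93, 88.59], [15.96, 139.68], [-74.01, 254.01], [8.47, 105.57], [-167.45, 167.45]. Speed limits (degrees/s): [147.25, 147.25, 180, 180, 180, 180, 180].

## Interface

Orientations are given as a 3x3 rotation matrix whose columns are the frame's x, y, z axes.
In Python, from workcell import * gives the robot as it stands. The module is installed in compiled form; this text tells all that it offers. Calls block until the motion is done:
- move_pose(position, orientation): joint-space move of the TCP to a pose.
- line_to(position, ori=None, feed=150, stop_force=None): straight line of the TCP; ori=None keeps the orientation; feed is the mean speed in mm/s. With stop_force (N) it stops when the force on the tool has changed by that much, and returns True; else False.
- set_joints(angles): joint-space move.
- gripper_to(opening): finger opening in mm; the grip force is fixed at half the most; returns when the fingers have stopped.
- pause(seconds).
- inverse_kinematics(position, orientation): joint angles nearest the present ones, or None.
- camera(name): name is "scene" or "side" or "wrist"; returns the picture (400x640x3 uint8, red, green, blue); there is no depth.
- camera_params(name): a dict with "fovy" (degrees; the focal length in pixels is half the picture's height over the tangent of half this angle, whatever the lens; pixels are square), "cx", "cy" (the principal point, pixels), "R" (3x3) and "t" (3): a world point X has camera coordinates R X + t; the wrist camera has in their place "mount" (4x4, takes a point from camera to tool coordinates, whose origin is the TCP and whose axes are the flange's). Camera axes: x right, y down, z forward; pixel columns grow to the right and rows downward; lengths in mm; the calibration is good to about 2 mm. A picture is of the moment at which its call begins: read the wrist's pose just before it. camera_params takes no time and is no camera call.
A pose or a line that the arm cannot do raises IKError and nothing moves.
- close_job(): hands the job in, once; it reports no verdict.
Readings, each from a call of its own:
- read_time_s(): time.
- read_joint_positions(): joint angles.
- read_dq(): joint speeds.
- read_joint_torque(): joint torques, N m.
- read_eef_pos(): TCP position.
- read_tool_rot(): TCP orientation.
- read_ft_force(): force on the tool from outside, world axes, zero at the start.
- read_ft_torque(): the same for the moment, N m.
- read_opening(): finger opening in mm.
Only numpy, scipy, OpenCV 4.12 (cv2) and the standard library are available. Lean on these libraries where they do the work, as an engineer would, in place of code of your own. Each camera call takes 0.05 s, during which the arm holds its last target.

## Working session

There is one attempt and no reset: what is moved stays moved. The work goes in short steps, each a Python script; the robot and the scene stay as the last script left them, time stands still between calls to the robot, and variables do not carry over. Pictures are saved under pics/ and viewed, and the job is handed in when it is done.

```bash
mkdir -p pics; ls
python3 - <<'E'
from workcell import *
import cv2
print(read_time_s(), read_eef_pos(), read_tool_rot(), read_opening())
for n in ["scene","side","wrist"]:
    p=camera_params(n); print(n,p)
    im=camera(n); cv2.imwrite(f"pics/{n}0.png",im[:,:,::-1])
E
```

```text
pics
0.0 [147.37542085 632.47078108 213.65068769] [[-9.73931109e-01  2.26843850e-01 -2.50235942e-04]
 [ 2.26843939e-01  9.73929583e-01 -1.73033943e-03]
 [-1.48804671e-04 -1.74199591e-03 -9.99998472e-01]] 92.14480782710854
scene {'fovy': 44.301108495212596, 'cx': 317.72037899839205, 'cy': 193.40570956169685, 'R': array([[-0.01004832,  0.99987423, -0.0122698 ],
       [ 0.72409557, -0.00118667, -0.68969863],
       [-0.68962645, -0.01581482, -0.72399257]]), 't': array([  23.48920672, -294.22395894, 1674.66607596])}
side {'fovy': 54.0450862590458, 'cx': 321.66078793800006, 'cy': 196.09613091183525, 'R': array([[-0.99642857, -0.08383185,  0.0101159 ],
       [-0.06042639,  0.6242425 , -0.7788902 ],
       [ 0.05898103, -0.77671972, -0.62707872]]), 't': array([ 516.77441988,   90.76722187, 1205.92495579])}
wrist {'fovy': 68.18903234219965, 'cx': 313.9209017777376, 'cy': 199.12347591964135, 'mount': array([[-4.69172445e-04, -9.54893425e-01, -2.96948357e-01,
         8.50187149e+01],
       [ 9.99999753e-01, -6.03189485e-04,  3.59689965e-04,
         7.81792620e-01],
       [-5.22581709e-04, -2.96948115e-01,  9.54893473e-01,
        -1.70156984e+02],
       [ 0.00000000e+00,  0.00000000e+00,  0.00000000e+00,
         1.00000000e+00]])}
```

View pics/scene0.png

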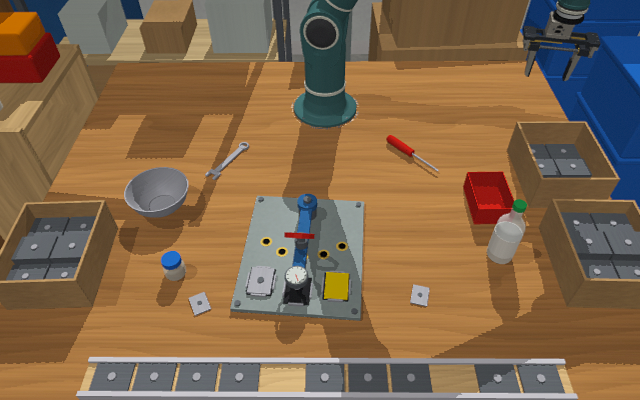

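View pics/side0.png

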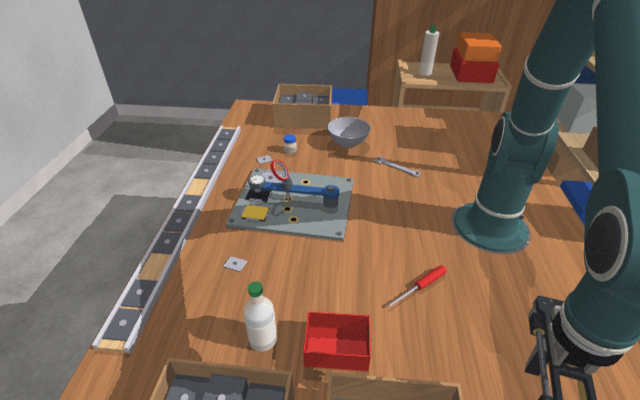

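View pics/wrist0.png

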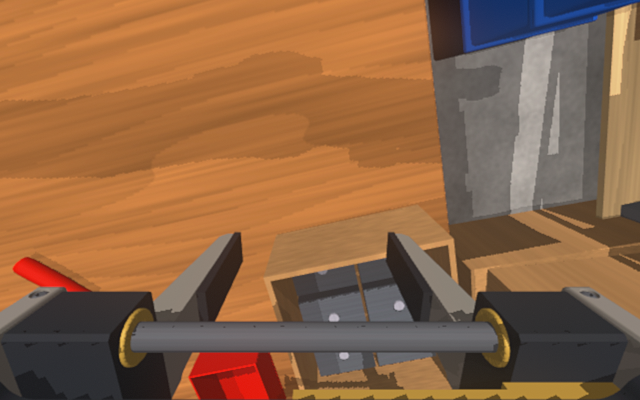

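```bash
cat > h.py <<'E'
import numpy as np, cv2
from workcell import *
def K(p,h=400):
    f=h/2/np.tan(np.radians(p['fovy'])/2); return f,p['cx'],p['cy']
def ray(name,uv,pose=None):
    p=camera_params(name); f,cx,cy=K(p)
    d=np.array([(uv[0]-cx)/f,(uv[1]-cy)/f,1.])
    if name=='wrist':
        pos,R=pose; M=p['mount']
        return pos+R@M[:3,3], R@(M[:3,:3]@d)
    R,t=p['R'],p['t']; return -R.T@t, R.T@d
def onz(name,uv,z,pose=None):
    o,d=ray(name,uv,pose); return o+d*(z-o[2])/d[2]
def proj(name,X,pose=None):
    p=camera_params(name); f,cx,cy=K(p); X=np.asarray(X,float)
    if name=='wrist':
        pos,R=pose; M=p['mount']; c=M[:3,:3].T@(R.T@(X-pos)-M[:3,3])
    else: c=p['R']@X+p['t']
    return np.array([cx+f*c[0]/c[2],cy+f*c[1]/c[2]])
def tri(a,b):
    # rays (o,d) -> midpoint, gap
    (o1,d1),(o2,d2)=a,b
    s=np.linalg.lstsq(np.c_[d1,-d2],o2-o1,rcond=None)[0]
    p,q=o1+s[0]*d1,o2+s[1]*d2
    return (p+q)/2,np.linalg.norm(p-q)
E
python3 - <<'E'
import cv2,numpy as np
from h import *
for n,roi in [('scene',(220,180,380,330)),('side',(220,140,365,245))]:
    im=cv2.imread(f'pics/{n}0.png'); x0,y0,x1,y1=roi
    hsv=cv2.cvtColor(im,cv2.COLOR_BGR2HSV)
    m=cv2.inRange(hsv,(18,120,90),(35,255,255)); mm=np.zeros_like(m); mm[y0:y1,x0:x1]=m[y0:y1,x0:x1]
    k,l,s,c=cv2.connectedComponentsWithStats(mm)
    for i in range(1,k):
        if s[i,4]>8:
            bx=s[i,:2]+s[i,2:4]/2-.5
            print(n,s[i],c[i].round(1),onz(n,bx,14).round(1))
    cv2.imwrite(f'pics/{n}0c.png',cv2.resize(im[y0:y1,x0:x1],None,fx=4,fy=4,interpolation=cv2.INTER_CUBIC))
E
```

```text
scene [261 237  11   9  50] [265.9 241.3] [ 588.2 -150.2   14. ]
scene [336 242  12   9  52] [341.6 246. ] [604.1  43.1  14. ]
scene [276 247  12   9  57] [281.4 251.5] [ 620.  -108.4   14. ]
scene [318 250  11   9  49] [323. 254.] [629.3  -3.8  14. ]
scene [324 272  25  28 637] [336.2 285.5] [721.7  27.3  14. ]
side [302 180   8   4  16] [305.2 181.8] [ 587.3 -151.5   14. ]
side [242 205  27  15 283] [254.9 211.9] [725.6  21.8  14. ]
side [289 217   9   5  24] [293.1 219. ] [603.2  42.7  14. ]
```

View pics/scene0c.png

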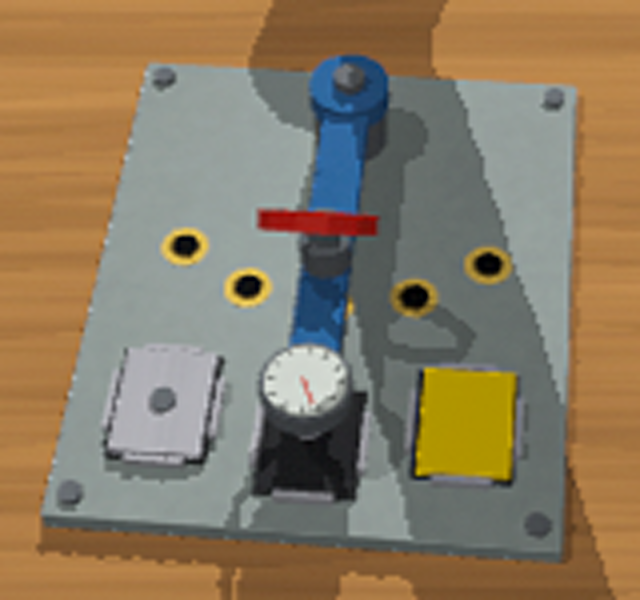

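View pics/side0c.png

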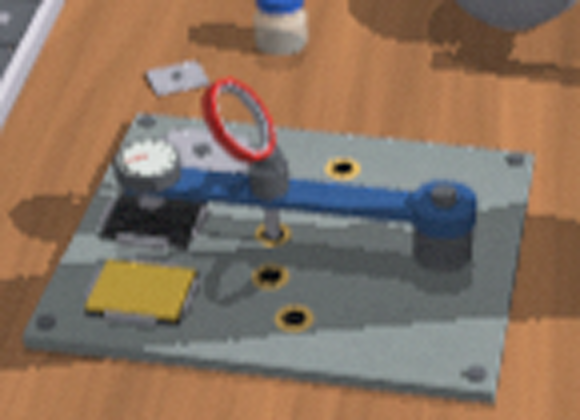

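```bash
cat >> h.py <<'E'
def fitbase(P,ang):
    Q=np.array([[140*np.cos(np.radians(a)),140*np.sin(np.radians(a))] for a in ang]); P=np.array(P)[:,:2]
    Qc,Pc=Q-Q.mean(0),P-P.mean(0)
    th=np.arctan2((Qc[:,0]*Pc[:,1]-Qc[:,1]*Pc[:,0]).sum(),(Qc*Pc).sum())
    R=np.array([[np.cos(th),-np.sin(th)],[np.sin(th),np.cos(th)]])
    t=P.mean(0)-R@Q.mean(0); return th,t,P-(Q@R.T+t)
E
python3 - <<'E'
from h import *
P=[[588.2,-150.2],[620,-108.4],[629.3,-3.8],[604.1,43.1]]
th,t,e=fitbase(P,[-44,-22,22,44]); print(np.degrees(th),t,e.round(1).tolist())
# side-only
th2,t2,e2=fitbase([[587.3,-151.5],[603.2,42.7]],[-44,44]);print(np.degrees(th2),t2,e2.round(1).tolist())
print('rivet scene',onz('scene',(260.6,280.2),26),'expect right nest',t+240*np.array([np.cos(th-.384),np.sin(th-.384)]))
# arm angle: dial centre in scene crop(304,378)/4 ; top z~79
d=onz('scene',(220+304/4,180+378/4),79); v=d[:2]-t; print('dial',d,np.hypot(*v),np.degrees(np.arctan2(v[1],v[0])-th))
d=onz('scene',(220+348/4,180+76/4),80); print('pivot cap',d)
# red ring in both views
for n,roi in [('scene',(270,220,330,250)),('side',(262,155,295,186))]:
    im=cv2.imread(f'pics/{n}0.png');hsv=cv2.cvtColor(im,cv2.COLOR_BGR2HSV)
    m=cv2.inRange(hsv,(0,150,70),(8,255,255))|cv2.inRange(hsv,(172,150,70),(180,255,255))
    ys,xs=np.nonzero(m[roi[1]:roi[3],roi[0]:roi[2]]); 
    print(n,xs.min()+roi[0],xs.max()+roi[0],ys.min()+roi[1],ys.max()+roi[1],len(xs))
u=lambda a:np.array([np.cos(th+a),np.sin(th+a)])
rc=np.r_[t+162*u(0),124]; print('pred ring',rc,proj('scene',rc),proj('side',rc))
for ang in (35,40,45,50):
  for s in (1,-1):
    a=np.radians(ang); z=np.r_[np.cos(a)*u(0),-np.sin(a)]; y=s*np.r_[-u(0)[1],u(0)[0],0]; x=np.cross(y,z)
    R=np.c_[x,y,z]
    for L in (-120,-60,20):
        q=inverse_kinematics(rc+L*z,R); print(ang,s,L,x.round(2),None if q is None else np.round(q,0))
E
```

```text
-4.798586549837983 [495.54732758 -45.18340495] [[0.4, 0.3], [-0.5, -0.1], [0.0, -0.0], [0.1, -0.2]]
-4.68061500445861 [494.87828245 -46.18213023] [[-0.0, -0.2], [0.0, 0.2]]
rivet scene [ 715.10478752 -151.46142989   26.        ] expect right nest [ 709.76761072 -153.39463493]
dial [734.89053311 -64.29162132  79.        ] 240.10475623357192 0.23399925924454154
pivot cap [502.44526705 -45.19770903  80.        ]
scene 285 314 233 238 148
side 270 288 159 179 94
pred ring [656.97950515 -58.73523314 124.        ] [298.91355161 235.05981095] [279.07466899 169.51900313]
35 1 -120 [-0.57  0.05 -0.82] None
35 1 -60 [-0.57  0.05 -0.82] None
35 1 20 [-0.57  0.05 -0.82] [  7.  31.  -7. 132. 171.  38. -83.]
35 -1 -120 [ 0.57 -0.05  0.82] None
35 -1 -60 [ 0.57 -0.05  0.82] None
35 -1 20 [ 0.57 -0.05  0.82] [ 44.  44. -51. 130. 151.  46. 138.]
40 1 -120 [-0.64  0.05 -0.77] None
40 1 -60 [-0.64  0.05 -0.77] [  7.  18.  -7. 137. 167.  25. -80.]
40 1 20 [-0.64  0.05 -0.77] [ 20.  31. -22. 129. 159.  30. -66.]
40 -1 -120 [ 0.64 -0.05  0.77] None
40 -1 -60 [ 0.64 -0.05  0.77] [ 44.  27. -50. 135. 143.  32. 135.]
40 -1 20 [ 0.64 -0.05  0.77] [ 43.  41. -51. 128. 142.  38. 143.]
45 1 -120 [-0.7   0.06 -0.71] [-20.   6.  21. 138. 173.   9. -87.]
45 1 -60 [-0.7   0.06 -0.71] [ 29.  19. -32. 132. 141.  18. -50.]
45 1 20 [-0.7   0.06 -0.71] [ 29.  32. -33. 126. 142.  25. -46.]
45 -1 -120 [ 0.7  -0.06  0.71] [ 35.  10. -37. 135. 134.  12. 135.]
45 -1 -60 [ 0.7  -0.06  0.71] [ 34.  21. -38. 132. 136.  20. 136.]
45 -1 20 [ 0.7  -0.06  0.71] [ 33.  33. -38. 126. 139.  27. 139.]
50 1 -120 [-0.76  0.06 -0.64] [ 48.  13. -51. 130.  83.  12.   8.]
50 1 -60 [-0.76  0.06 -0.64] [ 34.  20. -37. 128. 109.  14. -17.]
50 1 20 [-0.76  0.06 -0.64] [ 42.  38. -50. 122. 116.  28. -15.]
50 -1 -120 [ 0.76 -0.06  0.64] None
50 -1 -60 [ 0.76 -0.06  0.64] [ 23.  17. -25. 128. 116.  10. 154.]
50 -1 20 [ 0.76 -0.06  0.64] [ 22.  29. -25. 123. 131.  16. 142.]
```

Candidates for the rivet plate, by scene pixel:
- Grey plate in the right nest at (260,281).
- Small loose plates at (200,303) and (420,295).
- Plates in the rail along row 377.
- Plates in the bins at (50,240), (560,160) and (600,240).

I choose (260,281). It is in a nest, full size, and one hole to the right, so the arm swings to -0.384. The 4x crop agrees: the riveted plate is in the right nest, the yellow blank in the left one, and the ring is at (299,235). The predicted ring centre matches the red mask in both views.

```bash
cat >> h.py <<'E'
TH=np.radians(-4.77); T=np.array([495.3,-45.5])
def u(a): return np.array([np.cos(TH+a),np.sin(TH+a)])
def Rt(a,tilt=45,s=1):
    t=np.radians(tilt); z=np.r_[np.cos(t)*u(a),-np.sin(t)]; y=s*np.r_[-u(a)[1],u(a)[0],0]
    return np.c_[np.cross(y,z),y,z]
def rc(a,lift=0,r=162): return np.r_[T+r*u(a),124+lift]
E
python3 - <<'E'
from h import *
p0=read_eef_pos(); R0=read_tool_rot()
print(inverse_kinematics(np.r_[p0[:2],480],R0))
for s in (1,-1):
  for tilt in (45,50,60):
   for a in (0,-.384):
    R=Rt(a,tilt,s)
    for L,dz in ((-60,150),(-60,0),(20,0),(20,15),(-100,0),(-100,80)):
      q=inverse_kinematics(rc(a)+L*R[:,2]+[0,0,dz],R); print(s,tilt,a,L,dz,None if q is None else np.round(q,0))
E
```

```text
[-8.00201379e+01  1.98528787e+01  2.71339576e-01  6.84239180e+01
 -9.02787600e-02  9.17994588e+01 -2.88407419e+00]
1 45 0 -60 150 [-63.  -7.  62. 129.  43.  12.  48.]
1 45 0 -60 0 [ 29.  19. -32. 132. 141.  18. -49.]
1 45 0 20 0 [ 29.  32. -33. 126. 142.  25. -46.]
1 45 0 20 15 [ 33.  31. -38. 125. 136.  25. -39.]
1 45 0 -100 0 [ 23.  12. -24. 135. 144.  13. -56.]
1 45 0 -100 80 None
1 45 -0.384 -60 150 [-55.  -2.  50. 127.  62.  27.   8.]
1 45 -0.384 -60 0 [-16.  17.  11. 133. 114.  21. -51.]
1 45 -0.384 20 0 [  5.  28.  -8. 127. 124.  28. -56.]
1 45 -0.384 20 15 [ -4.  25.   3. 127. 125.  23. -59.]
1 45 -0.384 -100 0 [-37.  11.  32. 136. 105.  18. -43.]
1 45 -0.384 -100 80 [-50.  -0.  43. 132.  72.  24.  -6.]
1 50 0 -60 150 [-67.  -5.  67. 124.  22.  19.  68.]
1 50 0 -60 0 [ 34.  20. -37. 128. 109.  14. -17.]
1 50 0 20 0 [ 42.  38. -50. 122. 116.  28. -15.]
1 50 0 20 15 [ 32.  30. -37. 123. 118.  20. -22.]
1 50 0 -100 0 [ 36.  13. -38. 130.  93.  11.  -3.]
1 50 0 -100 80 [-55.  -2.  56. 130.  19.  12.  70.]
1 50 -0.384 -60 150 [-56.  -1.  53. 123.  44.  28.  27.]
1 50 -0.384 -60 0 
[... 2113 characters left out ...]
 51.  128.   52.   25. -164.]
-1 60 0 -60 150 [-16.   4.  18. 113.   0.  33. -93.]
-1 60 0 -60 0 [   3.   16.   -2.  121.   11.   13. -103.]
-1 60 0 20 0 [-18.  27.  24. 120. -59.  10. -37.]
-1 60 0 20 15 [-18.  25.  24. 119. -50.  11. -46.]
-1 60 0 -100 0 [-15.  10.  17. 123.  -5.  17. -89.]
-1 60 0 -100 80 [-17.   4.  19. 118.   1.  28. -94.]
-1 60 -0.384 -60 150 [ -73.   12.   84.  115.   -4.   35. -106.]
-1 60 -0.384 -60 0 [-52.  27.  65. 124. -43.  20. -75.]
-1 60 -0.384 20 0 [-37.  34.  50. 121. -62.  14. -58.]
-1 60 -0.384 20 15 [-38.  32.  50. 120. -54.  15. -65.]
-1 60 -0.384 -100 0 [-64.  28.  79. 125. -44.  26. -74.]
-1 60 -0.384 -100 80 [ -74.   13.   84.  120.   -6.   30. -106.]
```

Run:
```python
from h import *
R=Rt(0); q=inverse_kinematics(rc(0)-80*R[:,2],R); print(q)
gripper_to(0); print(read_opening(),read_time_s())
p0=read_eef_pos(); line_to(np.r_[p0[:2],470],feed=200)
q0=np.array(read_joint_positions())
set_joints(np.r_[q0[:4],q[4:]]); print(read_eef_pos(),read_time_s())
set_joints(np.r_[q[0],q[1],q[2],95,q[4:]]); print(read_eef_pos(),read_time_s())
for n in ('scene','side'): cv2.imwrite(f'pics/{n}1.png',camera(n)[:,:,::-1])
np.save('qpre.npy',q)
```

```text
[ 25.33382566  15.36372913 -27.45475546 133.41813372 143.22511807
  15.53148793 -53.51922494]
0.21396792190835748 1.5
[255.35178689 936.50969991 871.59067343] 5.0667
[ 884.27368777 -100.84443803  616.36036528] 9.275
```

View pics/side1.png

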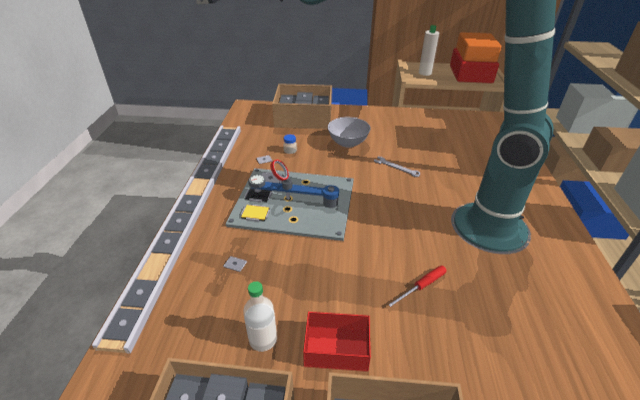

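The side view shows the arm high and clear of the bench, with the ring untouched at (279,170). Next I fold down to the pre-entry pose.

Run:
```python
from h import *
q=np.load('qpre.npy')
set_joints(np.r_[q[:3],120,q[4:]]); print(read_eef_pos(),read_time_s())
set_joints(q); pos,R=read_eef_pos(),read_tool_rot();print(pos,read_time_s(),read_ft_force())
np.savez('pose2.npz',pos=pos,R=R)
for n in ('scene','side','wrist'): cv2.imwrite(f'pics/{n}2.png',camera(n)[:,:,::-1])
im=cv2.imread('pics/side2.png')[100:260,220:420]; cv2.imwrite('pics/side2c.png',cv2.resize(im,None,fx=3.5,fy=3.5,interpolation=cv2.INTER_CUBIC))
print(proj('wrist',rc(0),(np.array(pos),np.array(R))))
```

```text
[733.50453431 -67.44729093 311.64244393] 10.6417
[602.32081084 -54.50610531 182.26187147] 11.3917 [ 0.37493974 -0.10283134  0.36065339]
[313.11298795 203.28713026]
```

View pics/side2c.png

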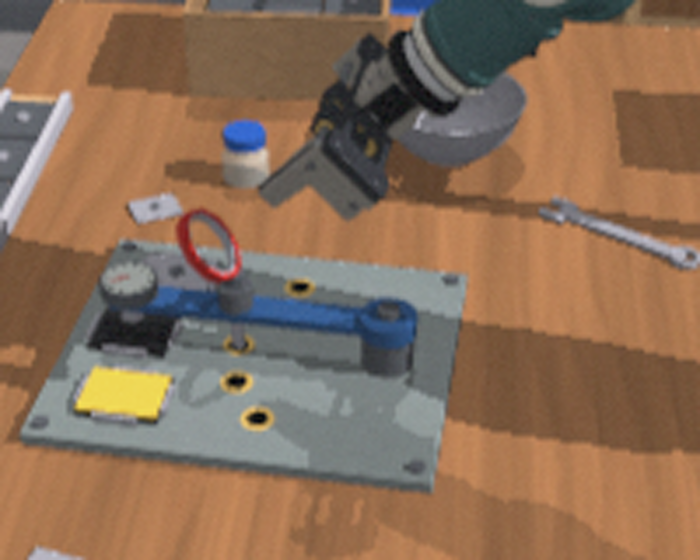

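View pics/wrist2.png

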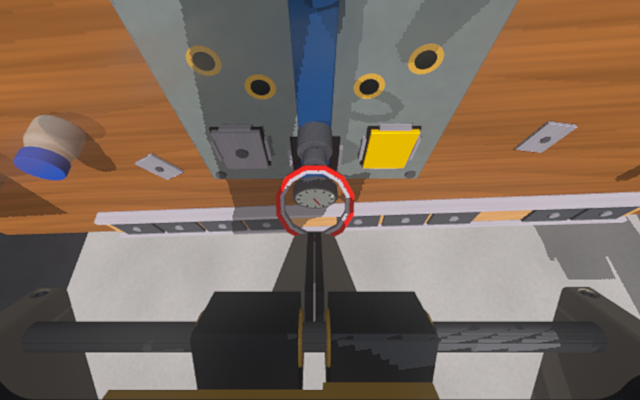

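View pics/scene2.png

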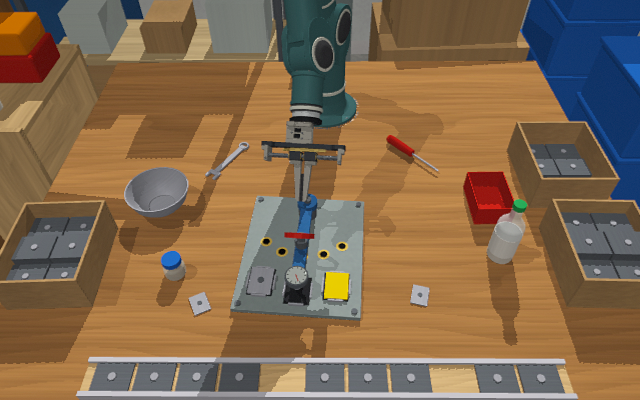

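The wrist view shows the ring opening centred at (315,203), against a prediction of (313,203). The shut fingertips are at (315,235), aimed through it. Going in under a force guard.

Run:
```python
from h import *
R=Rt(0)
print(line_to(rc(0)-30*R[:,2],R,feed=80,stop_force=5),read_ft_force())
print(line_to(rc(0)+20*R[:,2],R,feed=40,stop_force=4),read_ft_force(),read_eef_pos(),read_time_s(),np.round(read_joint_positions(),1))
for n in ('side','wrist'): cv2.imwrite(f'pics/{n}3.png',camera(n)[:,:,::-1])
im=cv2.imread('pics/side3.png')[100:260,220:420]; cv2.imwrite('pics/side3c.png',cv2.resize(im,None,fx=3.5,fy=3.5,interpolation=cv2.INTER_CUBIC))
R2=Rt(-.384); print(np.round(inverse_kinematics(rc(-.384)+20*R2[:,2]+[0,0,25],R2),1))
print(np.round(inverse_kinematics(rc(0)+20*R[:,2]+[0,0,30],R),1))
print(inverse_kinematics(rc(-.384)-80*R2[:,2],R2))
```

```text
False [-0.60371121 -0.16093561 -0.4941039 ]
False [-0.31640676  0.32213713 -0.78578301] [670.78830563 -60.12440324 110.07264113] 13.7167 [ 23.7  30.1 -26.7 126.2 147.   23.2 -53. ]
[  9.1  25.  -12.6 126.  116.8  27.2 -47.3]
[ 22.4  25.9 -25.  125.8 143.7  18.9 -51.2]
[  5.38427348  14.68219069 -13.43810228 132.74104267 105.02916509
  27.13359982 -40.23153855]
```

View pics/side3c.png

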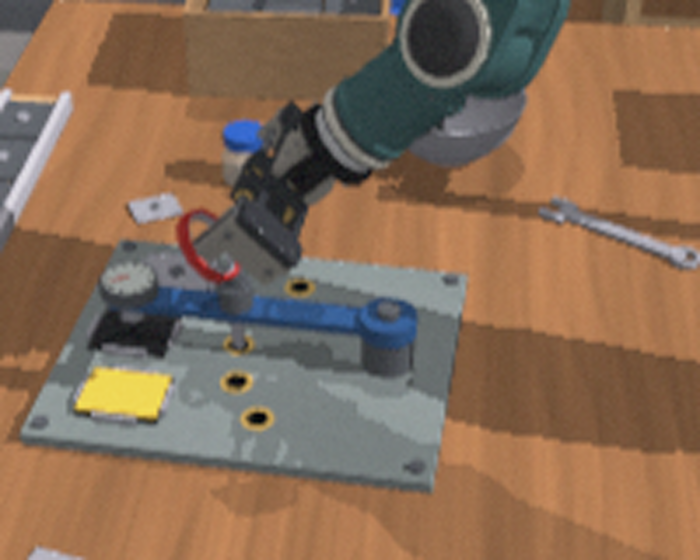

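View pics/wrist3.png

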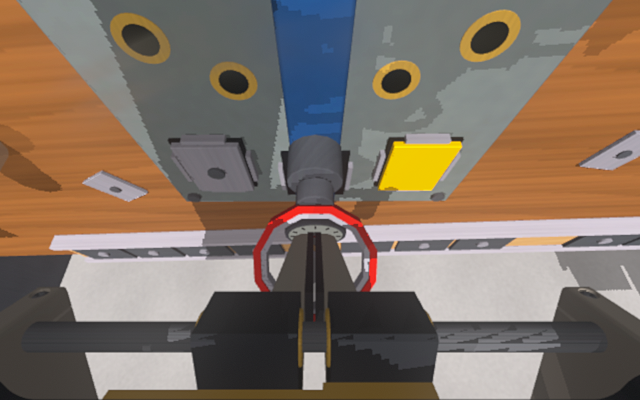

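Fingertips are inside the ring without contact (force about 0). Now up slowly: find contact first, then lift.

Run:
```python
from h import *
p=read_eef_pos(); f0=np.array(read_ft_force())
hit=line_to(np.r_[p[:2],p[2]+30],feed=12,stop_force=4)
p1=read_eef_pos(); print(hit,p1-p,np.array(read_ft_force())-f0,read_time_s())
for dz in (4,8):
    line_to(np.r_[p[:2],p1[2]+dz],feed=20); print(read_eef_pos(),np.array(read_ft_force())-f0)
print(read_time_s()); np.save('f0.npy',f0); np.save('pc.npy',p1)
for n in ('side','scene','wrist'): cv2.imwrite(f'pics/{n}4.png',camera(n)[:,:,::-1])
im=cv2.imread('pics/side4.png')[100:260,220:420]; cv2.imwrite('pics/side4c.png',cv2.resize(im,None,fx=3.5,fy=3.5,interpolation=cv2.INTER_CUBIC))
```

```text
True [-1.70288942  0.50927875 21.08668725] [-0.10046631  0.85254932  0.50711515] 15.55
[669.27863021 -59.73524777 133.51842915] [-3.58491151  1.35123367 -5.96618302]
[669.5459113  -59.73758225 138.23729688] [-6.62571341  2.04919957 -6.25497308]
16.3
```

View pics/side4c.png

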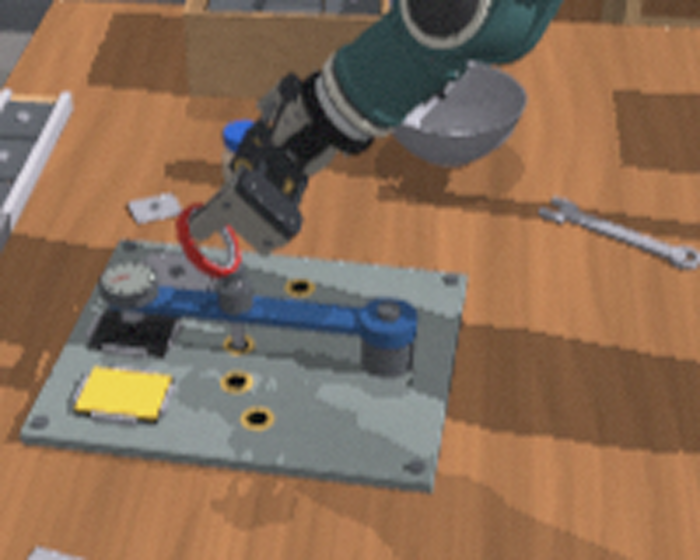

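View pics/wrist4.png

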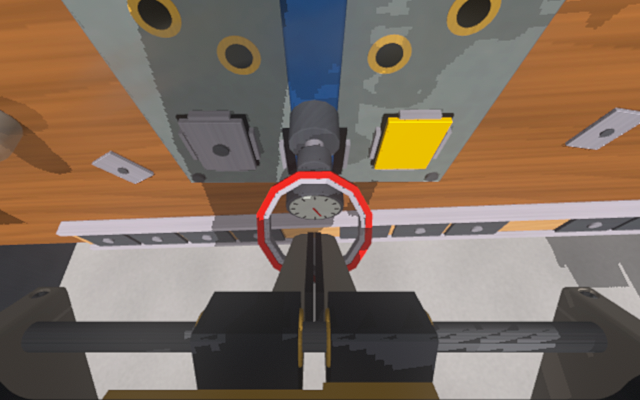

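```bash
cat >> h.py <<'E'
def redmask(im,roi):
    hsv=cv2.cvtColor(im,cv2.COLOR_BGR2HSV)
    m=cv2.inRange(hsv,(0,140,60),(9,255,255))|cv2.inRange(hsv,(171,140,60),(180,255,255))
    o=np.zeros_like(m); x0,y0,x1,y1=roi; o[y0:y1,x0:x1]=m[y0:y1,x0:x1]; return o
def ring_bottom(n,im):
    ys,xs=np.nonzero(redmask(im,(240,205,340,260) if n=='scene' else (240,140,310,200)))
    return [int(v) for v in (xs.min(),xs.max(),ys.min(),ys.max())]+[round(xs.mean(),2),round(ys.mean(),2)]
E
python3 - <<'E'
from h import *
for n in('scene','side'):
    for k in (0,4): print(n,k,ring_bottom(n,cv2.imread(f'pics/{n}{k}.png')))
    for l in (0,6,15): print(l,proj(n,rc(0,l)))
E
```

```text
scene 0 [285, 314, 233, 238, np.float64(299.55), np.float64(235.37)]
scene 4 [284, 313, 231, 236, np.float64(298.7), np.float64(233.71)]
0 [298.81506463 234.97814896]
6 [298.71024883 233.33670693]
15 [298.55150344 230.85071375]
side 0 [270, 288, 159, 179, np.float64(277.38), np.float64(168.63)]
side 4 [270, 288, 158, 178, np.float64(276.78), np.float64(169.64)]
0 [279.16452604 169.47976329]
6 [279.05195683 167.88105388]
15 [278.88178309 165.46424413]
```

Run:
```python
import cv2
for k in (0,4):
    im=cv2.imread(f'pics/scene{k}.png')[190:310,230:370]; cv2.imwrite(f'pics/scene{k}d.png',cv2.resize(im,None,fx=5,fy=5,interpolation=cv2.INTER_CUBIC))
```

```text
(no output)
```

View pics/scene4d.png

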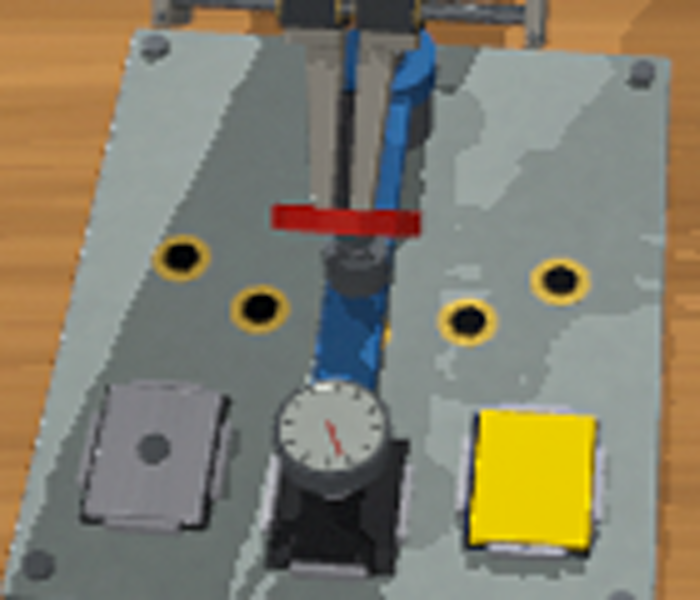

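Both views give about 6 mm of lift at 6 N. Raising to about 15 mm, then swinging right along the arc.

Run:
```python
from h import *
f0=np.load('f0.npy'); p=read_eef_pos()
line_to(np.r_[p[:2],148.2],feed=15); pause(0.2)
p=read_eef_pos(); v=p[:2]-T; r=np.hypot(*v); a0=np.arctan2(v[1],v[0])-TH
print(p,r,a0,np.array(read_ft_force())-f0)
im=camera('scene')[:,:,::-1]; cv2.imwrite('pics/scene5.png',im); print(ring_bottom('scene',im),proj('scene',rc(0,15)))
for a in np.linspace(0,-.384,6)[1:]:
    line_to(np.r_[T+r*u(a),148.2],Rt(a),feed=30)
    print(round(a,3),read_eef_pos().round(1),(np.array(read_ft_force())-f0).round(1),read_time_s())
pause(.2)
for n in ('side','scene','wrist'): cv2.imwrite(f'pics/{n}6.png',camera(n)[:,:,::-1])
p=read_eef_pos();v=p[:2]-T;print(p,np.hypot(*v),np.arctan2(v[1],v[0])-TH)
im=cv2.imread('pics/scene6.png'); print(ring_bottom('scene',im),proj('scene',rc(-.384,15)))
im=im[190:310,230:370]; cv2.imwrite(f'pics/scene6d.png',cv2.resize(im,None,fx=5,fy=5,interpolation=cv2.INTER_CUBIC))
```

```text
[669.50151165 -59.73794572 148.09568273] 174.78239545318547 0.0017008579663105733 [-5.46250412  1.93811069 -6.85146797]
[284, 313, 228, 234, np.float64(298.68), np.float64(231.11)] [298.55150344 230.85071375]
-0.077 [667.9 -73.4 148.2] [-4.4  1.3 -7.4] 18.0667
-0.154 [665.3 -86.5 148.3] [-5.4  2.1 -7.5] 18.6667
-0.23 [661.6 -99.5 148.3] [-3.9  2.2 -7.4] 19.2667
-0.307 [ 657.  -112.1  148.3] [-4.3  1.7 -6.3] 19.8667
-0.384 [ 651.4 -124.3  148.3] [-3.4  2.3 -7.4] 20.4667
[ 651.40525959 -124.34869898  148.2989479 ] 174.88844845279374 -0.3844667297407842
[259, 287, 219, 232, np.float64(273.27), np.float64(226.11)] [273.07537647 225.19901539]
```

View pics/scene6d.png

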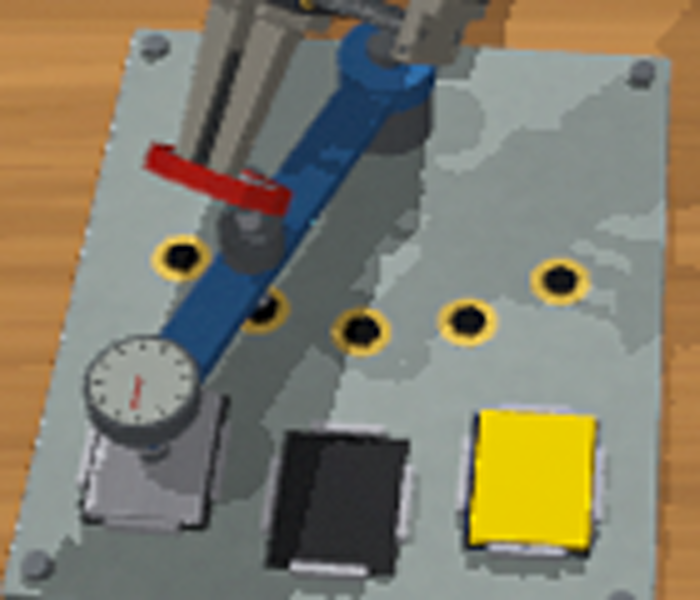

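View pics/wrist6.png

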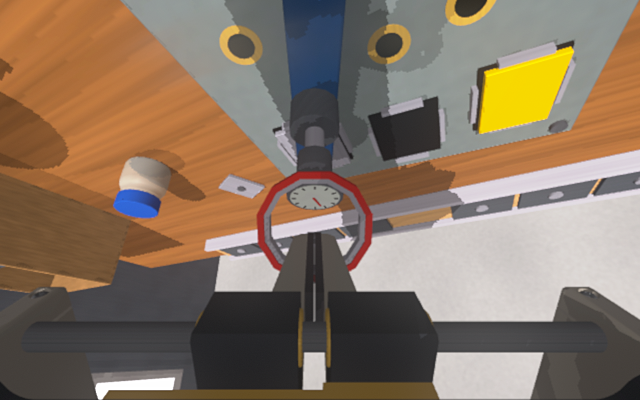

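The arm followed and the dial is over the riveted plate. Measuring its angle before lowering.

```bash
cat >> h.py <<'E'
def dial(im,guess):
    g=cv2.cvtColor(im,cv2.COLOR_BGR2HSV); m=cv2.inRange(g,(0,0,150),(180,60,255))
    x,y=guess; o=np.zeros_like(m); o[y-16:y+16,x-16:x+16]=m[y-16:y+16,x-16:x+16]
    o=cv2.morphologyEx(o,cv2.MORPH_OPEN,np.ones((3,3)))
    cs,_=cv2.findContours(o,cv2.RETR_EXTERNAL,cv2.CHAIN_APPROX_NONE); c=max(cs,key=cv2.contourArea)
    e=cv2.fitEllipse(cv2.convexHull(c)); X=onz('scene',e[0],79); v=X[:2]-T
    return np.round(e[0],1),np.round(e[1],1),np.hypot(*v).round(1),(np.arctan2(v[1],v[0])-TH).round(4)
E
python3 - <<'E'
from h import *
for k,g in ((0,(296,275)),(4,(296,275)),(6,(258,267))): print(k,dial(cv2.imread(f'pics/scene{k}.png'),g))
E
```

```text
0 (array([280.4, 274.4]), array([31.2, 49.9]), np.float64(245.5), np.float64(-0.1392))
4 (array([295.5, 275.1]), array([15.7, 19.4]), np.float64(242.0), np.float64(0.0014))
6 (array([251.7, 256.3]), array([18.3, 55.3]), np.float64(226.4), np.float64(-0.4989))
```

Run:
```python
from h import *
for k,c in ((4,(330,430)),(6,(140,384))):
    uv=(230+c[0]/5-.4,190+c[1]/5-.4); X=onz('scene',uv,79); v=X[:2]-T; print(k,uv,np.hypot(*v),np.arctan2(v[1],v[0])-TH)
```

```text
4 (295.6, 275.6) 243.34553928306414 0.0027220912764234634
6 (257.6, 266.40000000000003) 242.85193431479138 -0.377363976852879
```

The angle is within 0.007 rad of the hole, inside the 0.02 play. Lowering in steps and watching where the ring load leaves: about 132 mm means home, about 142 mm means resting on the plate.

Run:
```python
from h import *
f0=np.load('f0.npy'); p=read_eef_pos(); R=Rt(-.384)
for z in (145,142.5,140.5,138,135,133,130,127):
    line_to(np.r_[p[:2],z],R,feed=20); pause(.1); f=np.array(read_ft_force())-f0
    print(z,read_eef_pos().round(1),f.round(1),read_time_s())
for n in ('side','scene','wrist'): cv2.imwrite(f'pics/{n}7.png',camera(n)[:,:,::-1])
im=cv2.imread('pics/scene7.png'); print(ring_bottom('scene',im),proj('scene',rc(-.384,0)),proj('scene',rc(-.384,10)))
im=im[190:310,230:370]; cv2.imwrite(f'pics/scene7d.png',cv2.resize(im,None,fx=5,fy=5,interpolation=cv2.INTER_CUBIC))
```

```text
145 [ 651.4 -124.3  144.8] [-2.8  1.7 -7.7] 21.225
142.5 [ 651.4 -124.4  142.4] [-3.4  1.7 -6.6] 21.6
140.5 [ 651.4 -124.3  140.4] [-3.   2.4 -6.6] 21.95
138 [ 651.4 -124.3  137.9] [-3.2  1.8 -6.9] 22.325
135 [ 651.4 -124.4  135. ] [-2.8  2.2 -6.9] 22.725
133 [ 651.4 -124.4  133. ] [-3.6  1.8 -5.8] 23.075
130 [ 652.3 -124.6  131. ] [-2.9  1.3 -1.3] 23.475
127 [ 651.9 -124.8  127.5] [-0.8  1.3  0.6] 23.875
[260, 288, 223, 236, np.float64(273.63), np.float64(230.46)] [273.5775915  229.33488649] [273.24384631 226.58640825]
```

View pics/scene7d.png

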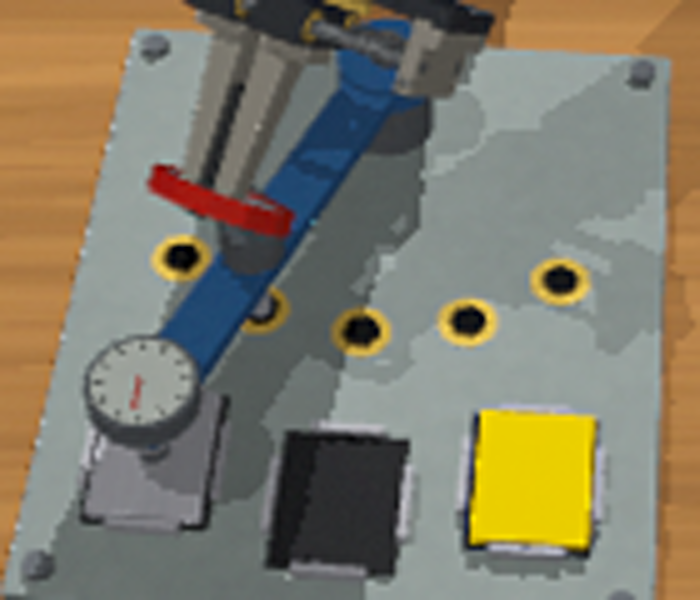

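View pics/wrist7.png

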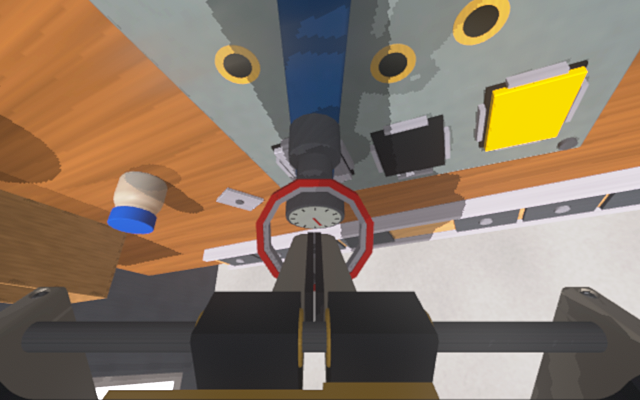

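The load left at about 132 mm, and the pin shank is visible in the -22° hole, so the pin is home. Centring in the opening and backing out along the finger axis.

Run:
```python
from h import *
f0=np.load('f0.npy'); R=Rt(-.384); c=rc(-.384)
print(line_to(c+20*R[:,2],R,feed=25,stop_force=5),(np.array(read_ft_force())-f0).round(1),read_eef_pos())
h=line_to(c-80*R[:,2],R,feed=60,stop_force=5); print(h,(np.array(read_ft_force())-f0).round(1),read_eef_pos(),read_time_s())
if not h:
    q=np.array(read_joint_positions()); print(q.round(1))
    q[3]-=14; set_joints(q); q[3]-=25; set_joints(q)
    print(read_eef_pos(),read_time_s(),(np.array(read_ft_force())-f0).round(1))
for n in ('side','scene'): cv2.imwrite(f'pics/{n}8.png',camera(n)[:,:,::-1])
im=cv2.imread('pics/scene8.png'); print(ring_bottom('scene',im))
im=im[190:310,230:370]; cv2.imwrite(f'pics/scene8d.png',cv2.resize(im,None,fx=5,fy=5,interpolation=cv2.INTER_CUBIC))
im=cv2.imread('pics/side8.png')[130:260,220:365]; cv2.imwrite('pics/side8c.png',cv2.resize(im,None,fx=4,fy=4,interpolation=cv2.INTER_CUBIC))
```

```text
False [-0.5  1.1  0. ] [ 652.63172293 -124.85278928  109.90522903]
False [-0.6  0.4 -0.1] [589.41462453 -93.11020504 180.24678113] 26.6833
[  5.7  14.8 -13.8 132.7 105.   27.2 -40.2]
[880.72007406 -79.76937106 598.51446132] 28.675 [-0.7  0.8 -0.1]
[260, 288, 223, 236, np.float64(273.76), np.float64(230.2)]
```

View pics/scene8.png

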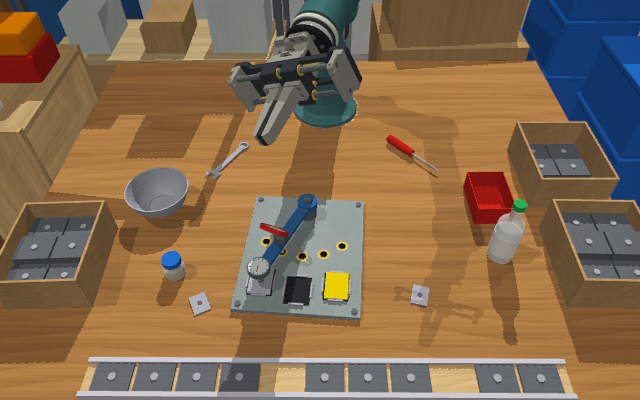

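View pics/scene8d.png

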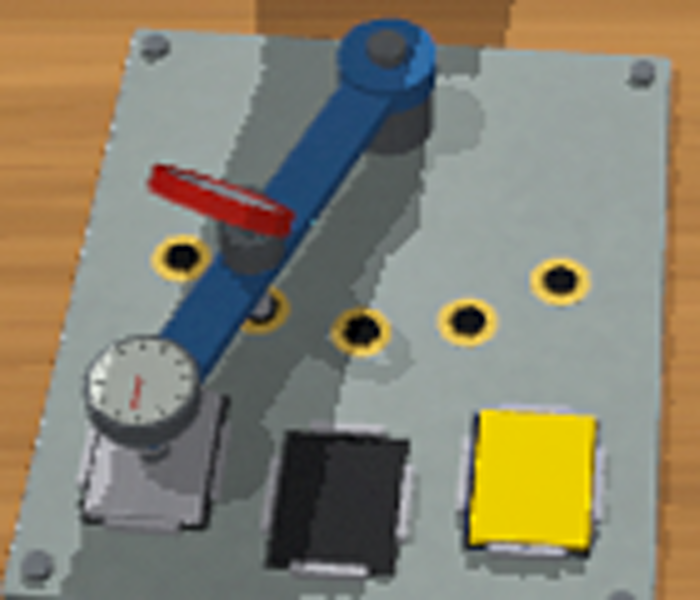

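View pics/side8c.png

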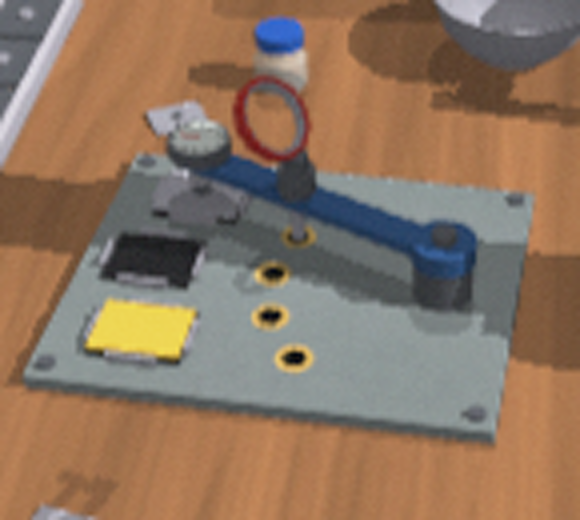

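Run:
```python
from h import *
print(read_dq(),read_time_s()); close_job()
```

```text
[-0.02209365 -0.08722365 -0.06645178 -0.49676403  0.01943946  0.07113826
 -0.01558452] 28.775
the job is handed in; nothing more can be done
```

The gauge arm now stands one hole to the right, with the dial over the riveted steel plate and the pin home in that hole. I handed the job in at about 28.8 s.

**What I did:** I put both shut fingertips through the pull ring from the pivot side, as one finger, and touched only its inside. I lifted the pin about 15–16 mm at roughly 7 N, swung the arm to −0.384 rad, lowered the ring, backed out and moved clear.

**Last checks:**
- **Pin home:** The ring load left at a tool height of about 132 mm, the same height where it was picked up. The ring also dropped about 4.2 pixels in the scene picture, against 4.1 expected, so the pin is home to within about 1 mm.
- **Arm angle:** The dial read −0.377 rad just before lowering, inside the 0.02 play; the side view shows the pin's shank in the hole.
- **Nothing else moved:** By eye in the last pictures, the plate, the blank and the other items stand where they were, and the robot is clear.

**One check failed:** my automatic dial finder misread two of three pictures because it merged the dial with the grey plate, so I read the dial centre by eye from an enlarged crop. Where the two could be compared, they agreed to about 0.001 rad.

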